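# Pack the spanner and hammer in a layered tool tray and lock them in

### The job

Pack the tool tray in layers: lay the spanner in the low pair of cradles, then lay the hammer crosswise over it in the tall cradles, with its head in the pocket at the end away from the swivel bar, both tools lying fully down in their cradles. Last, turn the swivel bar all the way round to its stop so that it lies across the hammer's handle. Set the tools down, do not drop them, and leave the jar, the parts bin and the tape roll where they are.

Things in the scene. Friction and masses are not known exactly. Their poses are not given: they have to be found in the camera images.
- tray: Plywood tool tray fixed to the bench, 216 x 256 mm, rim 18 mm high, floor 8 mm above the bench. Origin under its centre at bench level, z up; yaw varies. Low grey cradles hold the spanner along tray x, tall ones hold the hammer above it along tray y with its head at the -y end. The swivel bar's post, 18 mm across, stands at tray (45, 90) mm.
- spanner_home (a point): Tray (0, 0, 22) mm: where the spanner's origin lies when home, midway between the two low cradles at tray x = -41 and +41 mm (each 10 mm thick along x, 48 mm wide). Notch floors 22 mm above the bench and 20.5 mm wide; the cheeks lean outwards to a mouth of 31 mm, 39 mm above the bench. End play about 7 mm each way. Fingers have free space between the cradles.
- head_home (a point): Tray (0, -95, 46) mm: where the centre of the hammer's head lies when home. Tall block, tray y -115 to -70, 52 mm wide, support 36 mm above the bench; the head's pocket lies between handle cheeks (y -80 to -70) and an end lip (y -110, 46 mm high), 5 mm play each way. Notch between the cheeks 23.5 mm wide at the floor, 34 mm at the mouth, 53 mm above the bench.
- handle_rest (a point): Tray (0, 69, 36) mm: centre of the notch floor of the other tall cradle (10 mm thick along y, 52 mm wide), under the hammer's handle; notch 23.5 mm wide at the floor, 34 mm at the mouth, 53 mm above the bench. The handle of a hammer at home points along tray +y and ends at y = 105 mm.
- spanner: Loose steel double open-ended spanner lying flat, 186 mm long along its x axis, 10 mm thick, about 0.2 kg, same at both ends and either way round. Shaft 18 mm wide between the heads; heads 32 mm wide begin 53 mm from the middle. Origin at the middle of its underside, z up.
- hammer: Loose small hammer lying on its side, flat underside, 20 mm thick, 210 mm long, about 0.25 kg. Wooden handle 20 x 20 mm along its x axis; dark steel head at the +x end, 71 mm across (y), 20 mm wide (x). Centre of mass in the handle, 15 to 40 mm from the head's centre. Origin on the handle's underside, 100 mm from the head's centre, z up. Which way the head's faces point does not matter.
- hammer_head (a point): centre of the hammer's head, 10 mm above its underside
- hammer_end (a point): centre of the free end of the hammer's handle, 10 mm above its underside
- swivel_bar (a joint): Steel bar turning about a vertical pivot on the tray, rad: 0 = closed at its stop, pointing along tray -x across the hammer's handle; grows clockwise seen from above; at 1.57 it points along tray +y. Starts at 1.2 to 1.55. Friction 0.03 N m, no spring: stays where left. 16 mm wide, reaches 74 mm from the pivot, underside 59 and top 65 mm above the bench (3 mm over a hammer at home).
- bar_pivot (a point): point on the pivot axis of the swivel bar, level with the bar's top face (65 mm above the bench), at tray (45, 90) mm
- bar_knob (a point): centre of the top of the round black knob on the swivel bar: 14 mm across, standing 22 mm above the bar (top 87 mm above the bench), 65 mm from the pivot axis
- jar: bystander: closed jar, 60 mm across, 75 mm tall, origin under its centre
- parts_bin: bystander: blue open bin, 100 x 140 x 50 mm, origin under its centre
- tape_roll: bystander: flat cardboard ring, 84 mm across, 22 mm tall, origin under its centre

How it is judged:
On the way, in this order (a step that is already met when the one before it is completed fails the run):
1. the spanner lies home in the low cradles, let go (z of spanner in the frame of tray between 0.018 and 0.0255 m and x of spanner in the frame of tray between -0.012 and 0.012 m and y of spanner in the frame of tray between -0.006 and 0.006 m and angle between the x axis of spanner and the x axis of tray, either way round below 0.1 rad and angle between spanner's own z axis and vertical below 0.06 rad and contact force between the fingers and spanner below 0.1 N), for 0.2 s.
2. the hammer lies home over it in the tall cradles, let go (z of spanner in the frame of tray between 0.018 and 0.0255 m and x of spanner in the frame of tray between -0.012 and 0.012 m and y of spanner in the frame of tray between -0.006 and 0.006 m and angle between the x axis of spanner and the x axis of tray, either way round below 0.1 rad and angle between spanner's own z axis and vertical below 0.06 rad and z of hammer_head in the frame of tray between 0.042 and 0.0495 m and z of hammer_end in the frame of tray between 0.041 and 0.051 m and x of hammer_head in the frame of tray between -0.008 and 0.008 m and x of hammer_end in the frame of tray between -0.012 and 0.012 m and y of hammer_head in the frame of tray between -0.103 and -0.087 m and contact force between the fingers and hammer below 0.1 N), for 0.2 s.
3. the swivel bar is turned fully across the handle (value of joint swivel_bar below 0.12 rad), for 0.2 s.
At the end, for the whole second after the job is handed in: Spanner home in the low cradles (12 mm along, 6 across, at most 3.5 mm high, 0.10 rad); hammer home over it, head in the pocket (head 8 mm along and across, 3.5 mm high; handle end 12 mm across, 5 mm high); bar within 0.12 rad of its stop; both tools at rest (z of spanner in the frame of tray between 0.018 and 0.0255 m and x of spanner in the frame of tray between -0.012 and 0.012 m and y of spanner in the frame of tray between -0.006 and 0.006 m and angle between the x axis of spanner and the x axis of tray, either way round below 0.1 rad and angle between spanner's own z axis and vertical below 0.06 rad and z of hammer_head in the frame of tray between 0.042 and 0.0495 m and z of hammer_end in the frame of tray between 0.041 and 0.051 m and x of hammer_head in the frame of tray between -0.008 and 0.008 m and x of hammer_end in the frame of tray between -0.012 and 0.012 m and y of hammer_head in the frame of tray between -0.103 and -0.087 m and value of joint swivel_bar below 0.12 rad and linear speed of each of spanner, hammer below 0.02 m/s); the robot touches nothing.
It fails at once if the spanner is dropped or thrown: it moves faster than 0.6 m/s (a fall of about 18 mm) with no finger on it (linear speed of spanner above 0.6 m/s and contact force between the fingers and spanner below 0.1 N).
It fails at once if the hammer is dropped or thrown: it moves faster than 0.6 m/s (a fall of about 18 mm) with no finger on it (linear speed of hammer above 0.6 m/s and contact force between the fingers and hammer below 0.1 N).
It fails at once if the jar is moved more than 30 mm (distance of jar from where it was at the start of the episode above 0.03 m).
It fails at once if the parts bin is moved more than 30 mm (distance of parts_bin from where it was at the start of the episode above 0.03 m).
It fails at once if the tape roll is moved more than 30 mm (distance of tape_roll from where it was at the start of the episode above 0.03 m).
It also fails if it takes over 70 s, if anything falls off the work surface, if the arm or the gripper's body presses on something with over 40 N, if the wrist force passes 120 N, or if a joint passes its speed limit or range.

### The arm

A 6-joint arm with a two-finger parallel gripper is mounted at the origin on the work surface. World frame = base frame: x ahead of the robot, y to its left, z up, the work surface at z = 0. Lengths are in m, angles in rad, forces in N, time in s.
With the tool pointing down it reaches from about 0.4 to 0.825 m from the base axis. Payload 7 kg.
Tool frame: the origin (TCP) lies at the centre of the arm's flange, where the gripper is bolted on; the fingertips stand 178 mm ahead of it and the grasp point (between the pads) lies 159 mm ahead of it; z points along the fingers, y is the direction in which the jaws open and shut (so a half turn about z gives the same grasp; the last joint's range is limited). The gripper opens to 88 mm and grips with 3 to 60 N. Pads are 19 mm wide; open, the fingers measure 130 mm over their backs; the gripper's body (78 mm by 193 mm) begins 47 mm behind the grasp point.
Start: joints at [-0.848, 0.359, 0.012, 0, -1.224, -0.288], TCP at [0.284, -0.612, 0.405] pointing down, gripper open.
Joint ranges: [-3.07, 3.07], [-1.43, 2.12], [-1.02, 1.25], [-3.03, 1.67], [-3.05, -0], [-3.03, 3.03]. Speed limits (rad/s): [2.39, 2.39, 3.01, 3.14, 3.14, 3.14].

### API

Orientations are given as [roll, pitch, yaw] about the fixed x, y, z axes, in that order (R = Rz(yaw) Ry(pitch) Rx(roll)).
In Python, from station import arm gives the robot as it stands.
- The arm moves only by the shell command python3 -m handwheel 'ROWS' [OPENING] [FORCE]. ROWS is JSON, a list of rows, each a list of 4 numbers: the shift along the world's x, y, z in cm, then the turn about the world's z in rad. In form: [[dx, dy, dz, yaw], ...]. A call has 1 to 20 rows; each row shifts and turns the commanded pose from where the row before left it; what a row does not reach is not made up. A row lasts 1/10 s, in which the tool goes at most 50 mm and 8.59 degrees, less where a joint would pass 70% of its speed; a pose out of reach is approached as far as the arm can. A call is refused whole if a number of a shift passes 5 or a number of a turn 0.15, either way. A call with a gripper value outside its range is refused whole. OPENING is the closure, from 0 (fully open) to 1 (shut), set as the call begins (- or left out, the last holds). The fingers move at their own pace and stop on an object; FORCE is the grip in N (left out, the last holds). Time passes only in rows, so rows that do not move let the fingers close. It gives the time, the measured TCP pose, the force and the opening at its end, in the units of the state.
- arm.get_state(): the state, without advancing time (a new reading comes with each control period).
- arm.grab_frame(name): name is "side" or "top"; returns a dict with "image" (480x640x3 uint8, red, green, blue), "depth" (480x640 float32, m along the optical axis (not along the pixel's ray), 0 where there is no reading), "vfov" (degrees; the focal length in pixels is half the picture's height over the tangent of half this angle, whatever the lens; pixels are square), "cx", "cy" (the principal point, pixels), "rvec" (rotation vector, rad) and "tvec" (3), from world to camera coordinates, as OpenCV has them. Camera axes: x right, y down, z forward; pixel columns grow to the right and rows downward; lengths in m; the calibration is good to about 2 mm. A picture is of the moment at which its call begins.
- arm.job_done(): hands the job in, once; it reports no verdict.
The state is a dict: "t": time; "q": joint angles; "qd": joint speeds; "joint_efforts": joint torques, N m; "eef_pos": TCP position; "ee_rot": TCP orientation; "force": force on the tool from outside, world axes, zero at the start; "moment": the same for the moment, N m; "width": finger opening in m.
Only numpy, scipy, OpenCV 4.12 (cv2) and the standard library are available. Lean on these libraries where they do the work, as an engineer would, in place of code of your own. Each camera call takes 0.05 s, during which the arm holds its last target.

## Working session

There is one attempt and no reset: what is moved stays moved. The work goes in short steps, Python scripts to look and compute and a shell command to move; the robot and the scene stay as the last step left them, time stands still between calls to the robot, and variables do not carry over. Pictures are saved under pics/ and viewed, and the job is handed in when it is done.

```bash
ls; mkdir -p pics; cat > h.py <<'E'
import numpy as np, cv2
from station import arm
def grab(n):
    f=arm.grab_frame(n); return f
def save(f,p): cv2.imwrite(p,cv2.cvtColor(f["image"],cv2.COLOR_RGB2BGR))
def cam(f):
    R,_=cv2.Rodrigues(np.array(f["rvec"],float)); t=np.array(f["tvec"],float).reshape(3)
    F=240/np.tan(np.radians(f["vfov"])/2); return R,t,F
def onplane(f,uv,z):
    R,t,F=cam(f); uv=np.atleast_2d(uv).astype(float)
    d=np.c_[(uv[:,0]-f["cx"])/F,(uv[:,1]-f["cy"])/F,np.ones(len(uv))]@R
    c=-R.T@t; s=(z-c[2])/d[:,2]; return c+d*s[:,None]
def cloud(f):
    R,t,F=cam(f); v,u=np.mgrid[:480,:640]; D=f["depth"]
    P=np.stack([(u-f["cx"])/F*D,(v-f["cy"])/F*D,D],-1)
    W=(P-t)@R; W[D==0]=np.nan; return W
def proj(f,P):
    R,t,F=cam(f); p=np.atleast_2d(P)@R.T+t
    return np.c_[p[:,0]/p[:,2]*F+f["cx"],p[:,1]/p[:,2]*F+f["cy"]]
E
python3 - <<'E'
from h import *
for n in("side","top"):
    f=grab(n); save(f,f"pics/{n}0.png"); R,t,F=cam(f); print(n,-R.T@t,F,f["cx"],f["cy"],(f["depth"]>0).mean(), {k:type(v) for k,v in f.items()})
    np.save(f"{n}0.npy",f,allow_pickle=True)
s=arm.get_state(); print(s)
E
```

```text
pics
side [0.30633591 0.59133601 0.90630669] 507.18779507874854 319.53223494456785 240.14869893301451 0.996142578125 {'image': <class 'numpy.ndarray'>, 'depth': <class 'numpy.ndarray'>, 'vfov': <class 'float'>, 'cx': <class 'float'>, 'cy': <class 'float'>, 'rvec': <class 'numpy.ndarray'>, 'tvec': <class 'numpy.ndarray'>}
top [0.44269882 0.00887717 1.31618444] 605.2470131829105 321.1242322529533 231.62621322182915 0.99599609375 {'image': <class 'numpy.ndarray'>, 'depth': <class 'numpy.ndarray'>, 'vfov': <class 'float'>, 'cx': <class 'float'>, 'cy': <class 'float'>, 'rvec': <class 'numpy.ndarray'>, 'tvec': <class 'numpy.ndarray'>}
{'t': 0.1, 'q': array([-8.47898328e-01,  3.59318382e-01,  1.11813317e-02, -2.93072232e-04,
       -1.22411392e+00, -2.88080886e-01]), 'qd': array([ 9.94572664e-05, -1.60596609e-03,  1.47878440e-03, -1.51457220e-04,
        7.21570696e-05, -6.89158949e-04]), 'joint_efforts': array([-2.49794302e-04, -5.84162557e+01,  2.93753314e+01,  7.01566994e+00,
        1.01582502e-02, -8.87229277e-06]), 'eef_pos': array([ 0.284257  , -0.61204797,  0.40383039]), 'ee_rot': array([ 3.14011968e+00, -1.49146988e-04, -2.70687521e+00]), 'force': array([ 0.42058374, -0.28002876, -0.08838394]), 'moment': array([0.01327432, 0.00047864, 0.06888511]), 'width': 0.0879710506926089}
```

View pics/top0.png

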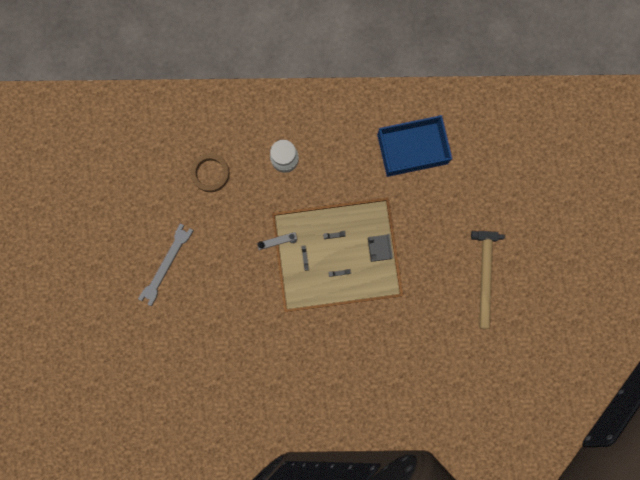

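View pics/side0.png

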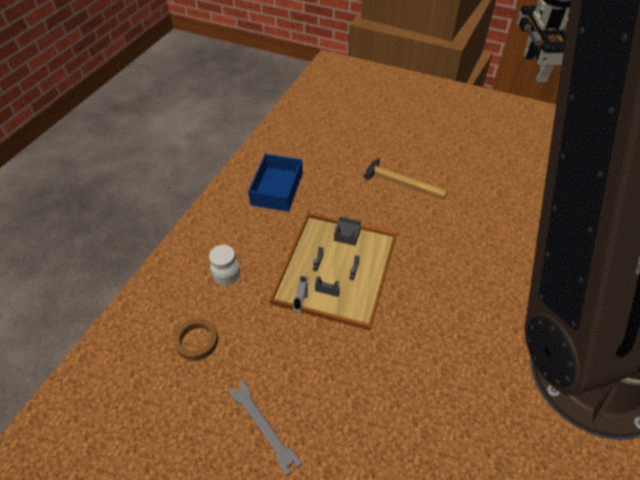

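```bash
cat > meas.py <<'E'
from h import *
f=np.load("top0.npy",allow_pickle=True).item(); g=np.load("side0.npy",allow_pickle=True).item()
for n,f in(("top",f),("side",g)):
    W=cloud(f); hsv=cv2.cvtColor(f["image"],cv2.COLOR_RGB2HSV)
    print(n,"bench z",np.nanmedian(W[300:400,60:130,2]) if n=="top" else np.nanmedian(W[120:150,300:340,2]))
    H,S,V=[hsv[...,i].astype(int) for i in range(3)]
    z=W[...,2]
    reg=(W[...,0]>0.2)&(W[...,0]<0.85)&(abs(W[...,1])<0.5)
    # grey: spanner
    for nm,m,zz in(("spanner",reg&(S<60)&(V>60)&(W[...,1]>0.2)&(z<0.03),0.01),
                ("tray",reg&(abs(W[...,1]-0)<0.2)&(z>0.012)&(z<0.03)&(W[...,0]<0.66),0.018)):
        m=m.astype(np.uint8); nc,l,st,_=cv2.connectedComponentsWithStats(m)
        k=1+np.argmax(st[1:,4]); 
        c=max(cv2.findContours((l==k).astype(np.uint8),cv2.RETR_EXTERNAL,cv2.CHAIN_APPROX_NONE)[0],key=cv2.contourArea).reshape(-1,2)
        P=onplane(f,c,zz)[:,:2].astype(np.float32)*1000
        r=cv2.minAreaRect(P); print(nm,st[k],r); print(cv2.boxPoints(r).round(1).tolist())
    m=(reg&(W[...,1]<-0.2)&(z>0.008)&(z<0.04)&(W[...,0]<0.6)).astype(np.uint8)
    c=max(cv2.findContours(m,cv2.RETR_EXTERNAL,cv2.CHAIN_APPROX_NONE)[0],key=cv2.contourArea)
    P=onplane(f,c.reshape(-1,2),0.02)[:,:2].astype(np.float32)*1000
    print("hammer all",cv2.minAreaRect(P),cv2.boundingRect(c))
    hm=m.astype(bool)
    for nm,mm in(("handle",hm&(S>80)&(V>90)),("head",hm&(V<80))):
        ys,xs=np.nonzero(mm); Q=onplane(f,np.c_[xs,ys],0.02)[:,:2]*1000
        r=cv2.minAreaRect(Q.astype(np.float32)); print(nm,len(Q),Q.mean(0),r, "z",np.nanmedian(z[mm]))
    # high things above tray
    m=(reg&(abs(W[...,1])<0.2)&(z>0.05)&(z<0.1)&(W[...,0]<0.62)).astype(np.uint8)
    nc,l,st,ce=cv2.connectedComponentsWithStats(m)
    for k in range(1,nc):
        if st[k,4]>5: print("high",st[k],W[l==k].mean(0).round(4),W[l==k][:,2].max())
E
python3 meas.py
python3 - <<'E'
from h import *
f=np.load("top0.npy",allow_pickle=True).item()
im=cv2.cvtColor(f["image"],cv2.COLOR_RGB2BGR)
cv2.imwrite("pics/trayz.png",cv2.resize(im[190:320,245:415],None,fx=4.6,fy=4.6,interpolation=cv2.INTER_CUBIC))
g=np.load("side0.npy",allow_pickle=True).item()
im=cv2.cvtColor(g["image"],cv2.COLOR_RGB2BGR)
cv2.imwrite("pics/trays.png",cv2.resize(im[205:335,265:405],None,fx=4.6,fy=4.6,interpolation=cv2.INTER_CUBIC))
E
```

```text
top bench z 0.00029856082340325586
spanner [138 224  55  82 880] ((528.0321044921875, 344.79571533203125), (33.117305755615234, 185.62197875976562), 61.59682846069336)
[[438.5, 374.3999938964844], [601.7999877929688, 286.1000061035156], [617.5, 315.20001220703125], [454.29998779296875, 403.5]]
tray [276 201 128 111 801] ((541.02685546875, -26.548614501953125), (206.809814453125, 255.65435791015625), 7.018980503082275)
[[422.79998779296875, 87.69999694824219], [454.0, -166.10000610351562], [659.2999877929688, -140.8000030517578], [628.0, 113.0]]
hammer all ((490.21630859375, -331.82305908203125), (72.40422821044922, 208.99510192871094), 77.36215209960938) (471, 231, 35, 98)
handle 917 [ 476.52765791 -343.04850757] ((403.0296325683594, -350.29180908203125), (372.53240966796875, 279.2947692871094), 3.7431297302246094) z 0.018347228673468698
head 249 [ 580.99639983 -348.14613871] ((580.7613525390625, -350.84490966796875), (71.06888580322266, 18.82539176940918), 86.2857666015625) z 0.01866854198343833
high [257 232  41  18 322] [0.5702 0.0992 0.0674] 0.09366866009457146
high [369 236   6 
[... 991 characters left out ...]
 158, 84, 41)
handle 624 [ 478.49140573 -338.08333653] ((487.3631591796875, -345.29608154296875), (55.33330535888672, 212.4990997314453), 81.6926498413086) z 0.01811781762688116
head 132 [ 582.17811291 -341.59290443] ((581.6784057617188, -345.86627197265625), (21.291643142700195, 77.35293579101562), 1.6819649934768677) z 0.01862153198045297
high [335 226   4   5  16] [ 0.5755 -0.0968  0.0524] 0.05619164967361115
high [352 230   5   4  15] [ 0.536  -0.1024  0.0521] 0.05373234359338954
high [293 276  15  37 306] [0.5697 0.1039 0.0692] 0.09030652079211915
high [315 276   6   6  22] [0.5581 0.046  0.0518] 0.054871061949230145
high [334 281   5   5  17] [0.5184 0.0405 0.0526] 0.055064755858608615
```

View pics/trayz.png

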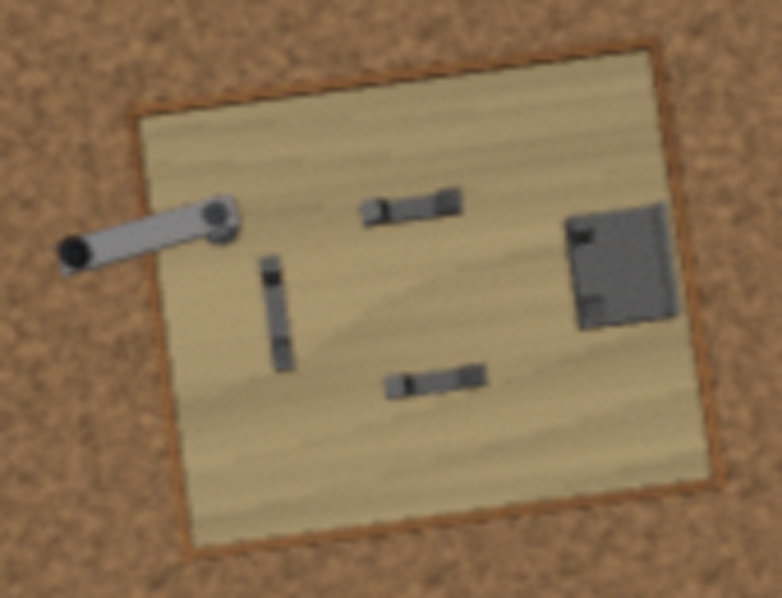

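View pics/trays.png

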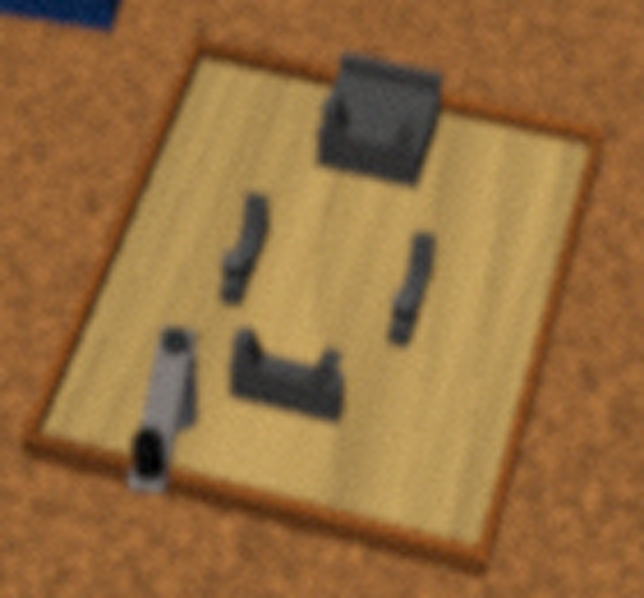

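```bash
python3 -m handwheel '[[3.05,3.5,0,-0.116],[3.05,3.5,0,-0.116],[3.05,3.5,0,-0.116],[3.05,3.5,0,-0.116],[3.05,3.5,0,-0.116],[3.05,3.5,0,-0.116],[3.05,3.5,0,-0.116],[3.05,3.5,0,-0.116],[0,4.8,0,0],[0,4.8,0,0],[0,4.8,0,0],[0,4.8,0,0],[0,4.8,0,0],[0,4.8,0,0],[0,4.8,0,0],[0,4.8,0,0],[0,4.8,0,0],[0,4.8,0,0],[0,4.8,0,0],[0,4.8,0,0]]' 0.3 40
python3 - <<'E'
from h import *
f=np.load("top0.npy",allow_pickle=True).item(); g=np.load("side0.npy",allow_pickle=True).item()
for f in(f,g):
    W=cloud(f); z=W[...,2]; img=f["image"].astype(int)
    m=(W[...,1]<-0.2)&(W[...,1]>-0.45)&(z>0.012)&(z<0.04)&(W[...,0]<0.56)&(W[...,0]>0.35)
    ys,xs=np.nonzero(m); Q=onplane(f,np.c_[xs,ys],0.02)[:,:2]*1000
    Q=Q[(Q[:,1]>-400)&(Q[:,1]<-300)]
    vx=cv2.fitLine(Q.astype(np.float32),cv2.DIST_HUBER,0,.01,.01).ravel(); print("handle fit",vx,np.arctan2(vx[1],vx[0]), Q.min(0),Q.max(0),"y at head x=581",vx[3]+vx[1]/vx[0]*(581-vx[2]))
    # knob
    H=(abs(W[...,1])<0.25)&(z>0.075)&(z<0.1)&(W[...,0]<0.62)&(W[...,0]>.5)
    ys,xs=np.nonzero(H&(img.sum(-1)<120)); print("knob",onplane(f,np.c_[xs,ys],0.087).mean(0),len(xs),z[H].max())
    c,s=np.cos(.1227),np.sin(.1227); R=np.array([[c,-s],[s,c]])
    print("pivot",np.array([.5458,-.0257])+R@[.045,.090])
E
```

```text
t: 2.1
eef_pos: [0.5277, 0.2458, 0.4045]
ee_rot: [-3.141, -0.0, 2.649]
force: [1.3, -0.0, 0.8]
width: 0.0612
handle fit [ 9.9694395e-01 -7.8120083e-02  4.7051419e+02 -3.4313855e+02] -0.07819976 [ 383.69807485 -392.05578156] [ 559.92809292 -326.45313187] y at head x=581 -351.79617
knob [0.56014989 0.13072447 0.087     ] 24 0.09366866009457146
pivot [0.57944637 0.06913102]
handle fit [ 9.9716467e-01 -7.5250469e-02  4.6912155e+02 -3.3877155e+02] -0.07532167 [ 383.14148635 -357.41740389] [ 559.37007961 -321.1154704 ] y at head x=581 -347.2144
knob [0.56043431 0.13535453 0.087     ] 41 0.09030652079211915
pivot [0.57944637 0.06913102]
```

```bash
python3 -m handwheel '[[0.03,3.3,0,0],[0.03,3.3,0,0],[0,3.3,0,0],[0,0,-4,0],[0,0,-4,0],[0,0,-4,0],[0,0,-4,0],[0,0,-3,0],[0,0,0,0],[0,0,0,0]]' 0.3 40
python3 - <<'E'
from h import *
f=grab("side"); im=cv2.cvtColor(f["image"],cv2.COLOR_RGB2BGR)
cv2.imwrite("pics/s1.png",cv2.resize(im[330:480,180:340],None,fx=4,fy=4,interpolation=cv2.INTER_CUBIC))
print(arm.get_state()["eef_pos"],arm.get_state()["ee_rot"])
E
```

```text
t: 3.1
eef_pos: [0.5291, 0.3429, 0.2148]
ee_rot: [-3.14, 0.0, 2.649]
force: [0.5, -0.2, 0.5]
width: 0.0613
[0.52946716 0.34335485 0.21606153] [3.14028332e+00 7.63254192e-04 2.64885967e+00]
```

View pics/s1.png

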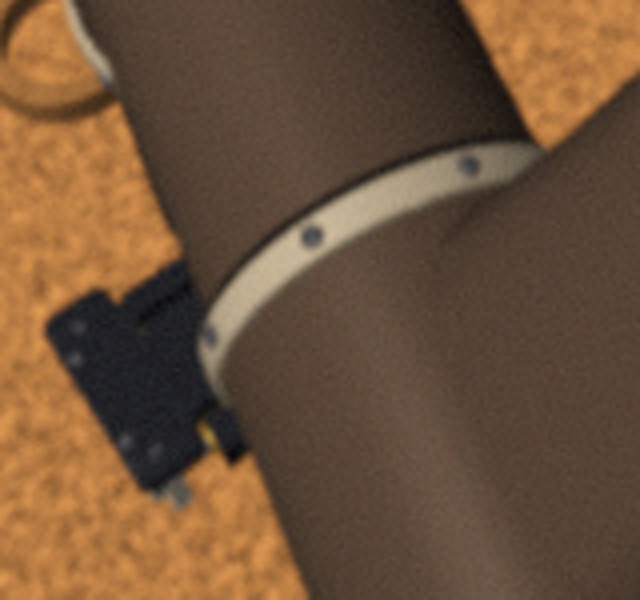

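The wrist hides the spanner in this view (only a spanner tip shows near (175,490)). The pose agrees with the measurement, so I'll go down and grip.

```bash
python3 -m handwheel '[[-0.06,0.13,-1.2,0],[0,0,-1.2,0],[0,0,-1.0,0],[0,0,0,0],[0,0,0,0]]' 0.3 40
python3 -m handwheel '[[0,0,0,0],[0,0,0,0],[0,0,0,0],[0,0,0,0],[0,0,0,0],[0,0,0,0],[0,0,0,0],[0,0,0,0]]' 1 40
```

```text
t: 3.65
eef_pos: [0.5283, 0.3441, 0.1804]
ee_rot: [-3.141, -0.0, 2.648]
force: [-0.2, -0.4, 0.4]
width: 0.0613
t: 4.45
eef_pos: [0.5284, 0.3442, 0.1807]
ee_rot: [3.141, 0.0, 2.648]
force: [-0.3, 0.2, 1.2]
width: 0.0176
```

```bash
python3 -m handwheel '[[0,0,1,0],[0,0,2,0],[0,0,3,0],[0,0,3.5,0],[0,0,3.5,0],[0,0,3,0],[0,-2,0,0.05],[0,-3.5,0,0.07],[0,-4,0,0.07],[0.3,-4,0,0.07],[0.3,-4,0,0.07],[0.3,-4,0,0.07],[0.3,-4,0,0.07],[0.3,-4,0,0.07],[0.2,-3.5,0,0.046],[0,-2.5,0,0.03],[0,-1.3,0,0],[0,0,0,0],[0,0,0,0]]' 1 40
python3 - <<'E'
from h import *
for n in("side","top"):
    f=grab(n); im=cv2.cvtColor(f["image"],cv2.COLOR_RGB2BGR)
    cv2.imwrite(f"pics/{n}2.png",im); np.save(f"{n}2.npy",f,allow_pickle=True)
s=arm.get_state();print(s["eef_pos"],s["ee_rot"],s["force"],s["width"])
E
```

```text
t: 6.35
eef_pos: [0.5452, -0.0237, 0.3408]
ee_rot: [3.141, 0.0, -3.02]
force: [0.0, -0.1, -2.0]
width: 0.0176
[ 0.54532645 -0.02310795  0.34078521] [ 3.14143987e+00  1.22520675e-04 -3.01840725e+00] [ 0.35236085  0.16108655 -1.90062578] 0.017276113973468434
```

View pics/side2.png

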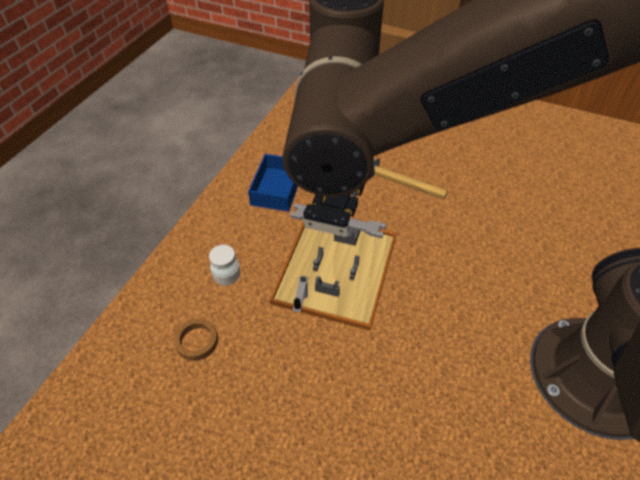

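View pics/top2.png

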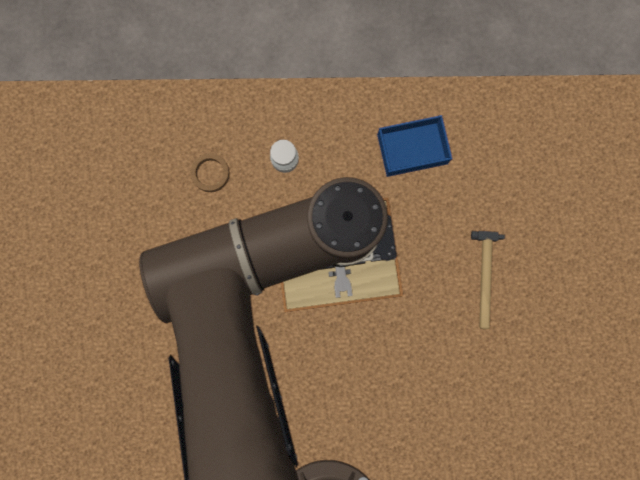

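```bash
python3 - <<'E'
from h import *
f=np.load("side2.npy",allow_pickle=True).item(); W=cloud(f)
hsv=cv2.cvtColor(f["image"],cv2.COLOR_RGB2HSV); S=hsv[...,1]; V=hsv[...,2]; z=W[...,2]
m=(z>0.15)&(z<0.18)&(W[...,0]>.4)&(W[...,0]<.68)&(abs(W[...,1]+.025)<.06)&(S<80)&(V>70)
ys,xs=np.nonzero(m); print(len(xs)); Q=onplane(f,np.c_[xs,ys],.1705)[:,:2]*1000
r=cv2.minAreaRect(Q.astype(np.float32)); print(r,cv2.boxPoints(r))
P=W[m]; c=(P[:,0]<.5); d=P[:,0]>.59; print(P[c].mean(0),P[d].mean(0), c.sum(),d.sum())
E
```

```text
538
((545.9976196289062, -20.5046329498291), (184.77479553222656, 36.71613693237305), 6.983765602111816) [[452.06357  -13.515979]
 [456.5278   -49.9597  ]
 [639.93164  -27.493286]
 [635.4674     8.950436]]
[ 0.47583272 -0.02942884  0.16975523] [ 0.62489298 -0.01117114  0.16943991] 286 144
```

```bash
python3 -m handwheel '[[0.03,-0.26,-2,0],[0.02,0,-3,0],[0,0,-3,0],[0,0,-2,0],[0,0,-0.5,0],[0,0,0,0],[0,0,0,0]]' 1 40
python3 - <<'E'
from h import *
f=grab("side"); im=cv2.cvtColor(f["image"],cv2.COLOR_RGB2BGR)
cv2.imwrite("pics/s3.png",cv2.resize(im[200:330,265:405],None,fx=4.6,fy=4.6,interpolation=cv2.INTER_CUBIC))
s=arm.get_state();print(s["eef_pos"],s["ee_rot"],s["force"],s["width"])
E
```

```text
t: 7.15
eef_pos: [0.5465, -0.0259, 0.2367]
ee_rot: [-3.142, 0.001, -3.018]
force: [-0.7, -0.2, -2.6]
width: 0.0172
[ 0.54646157 -0.02602534  0.23695601] [ 3.14147348e+00  2.08888212e-03 -3.01809279e+00] [-0.05979451 -0.134368   -2.51388502] 0.0172273987183471
```

View pics/s3.png

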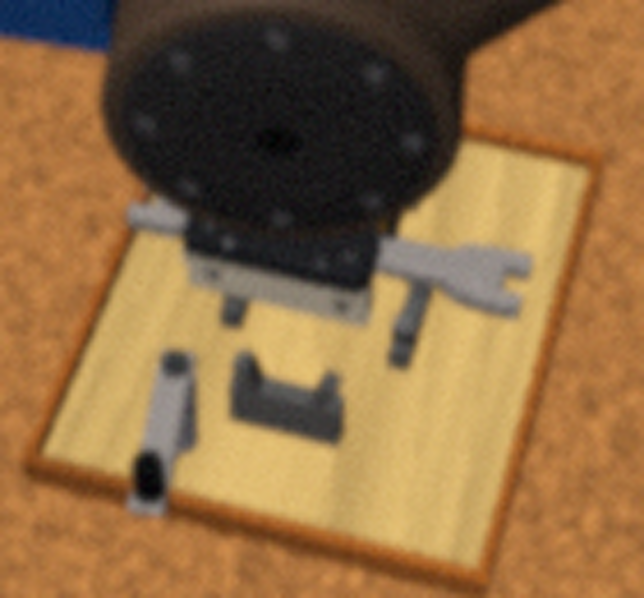

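The spanner hangs over both low cradles: the right cradle is under the shaft at (410,310) and the left one at (235,305). Going down.

```bash
python3 -m handwheel '[[0,0,-0.6,0],[0,0,-0.6,0],[0,0,-0.6,0],[0,0,-0.5,0],[0,0,-0.5,0],[0,0,-0.3,0],[0,0,0,0],[0,0,0,0],[0,0,0,0]]' 1 40
```

```text
t: 8.1
eef_pos: [0.5459, -0.0265, 0.2048]
ee_rot: [3.142, 0.0, -3.019]
force: [0.4, -0.3, -2.4]
width: 0.0173
```

```bash
python3 -m handwheel '[[0,0,-0.15,0],[0,0,-0.15,0],[0,0,-0.1,0],[0,0,0,0],[0,0,0,0]]' 1 40
```

```text
t: 8.6
eef_pos: [0.5459, -0.0264, 0.2026]
ee_rot: [-3.141, 0.001, -3.018]
force: [-7.0, 1.8, 17.0]
width: 0.0171
```

```bash
python3 -m handwheel '[[0,0,0,0],[0,0,0,0],[0,0,0,0],[0,0,0,0],[0,0,0,0]]' 0.52 40
python3 -m handwheel '[[0,0,1,0],[0,0,2,0],[0,0,3,0],[0,0,4,0],[0,0,4,0],[0,-4,0,0],[0,-4.8,0,0],[0,-4.8,0,0],[0,-4.8,0,0],[0,-4.8,0,0],[0,0,0,0]]' 0.52 40
python3 - <<'E'
from h import *
for n in("side","top"):
    f=grab(n); im=cv2.cvtColor(f["image"],cv2.COLOR_RGB2BGR); np.save(f"{n}4.npy",f,allow_pickle=True)
    a=im[200:330,265:405] if n=="side" else im[190:320,245:415]
    cv2.imwrite(f"pics/{n}4.png",cv2.resize(a,None,fx=4.6,fy=4.6,interpolation=cv2.INTER_CUBIC))
s=arm.get_state();print(s["t"],s["eef_pos"],s["ee_rot"],s["force"],s["width"],s["q"])
E
```

```text
t: 9.1
eef_pos: [0.5458, -0.0265, 0.2005]
ee_rot: [-3.142, -0.0, -3.019]
force: [0.1, -0.4, -0.9]
width: 0.0421
t: 10.2
eef_pos: [0.5451, -0.2632, 0.341]
ee_rot: [-3.141, -0.0, -3.023]
force: [-1.0, 0.3, -0.7]
width: 0.042
10.3 [ 0.54531384 -0.25976289  0.34083789] [ 3.14145936e+00 -2.27776456e-04 -3.02160244e+00] [0.30592129 0.17957645 0.12980928] 0.04225316758720145 [-1.21447904e-01  2.91285945e-01 -2.38462325e-01 -8.68637212e-05
 -1.04130110e+00 -1.32931434e+00]
```

View pics/side4.png

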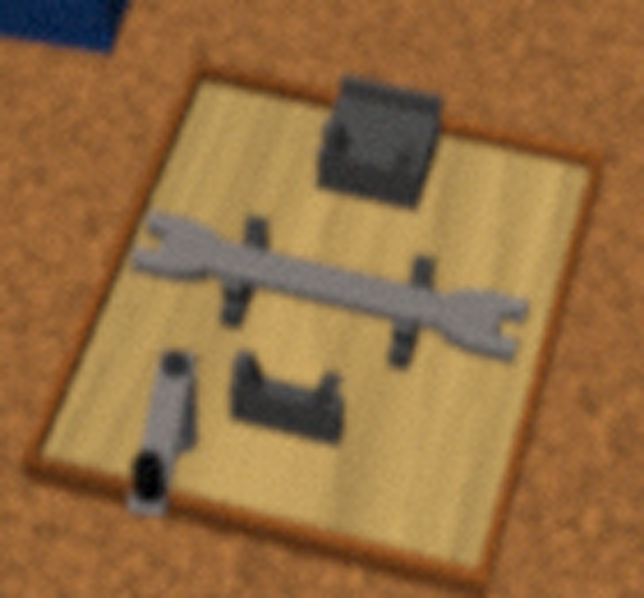

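View pics/top4.png

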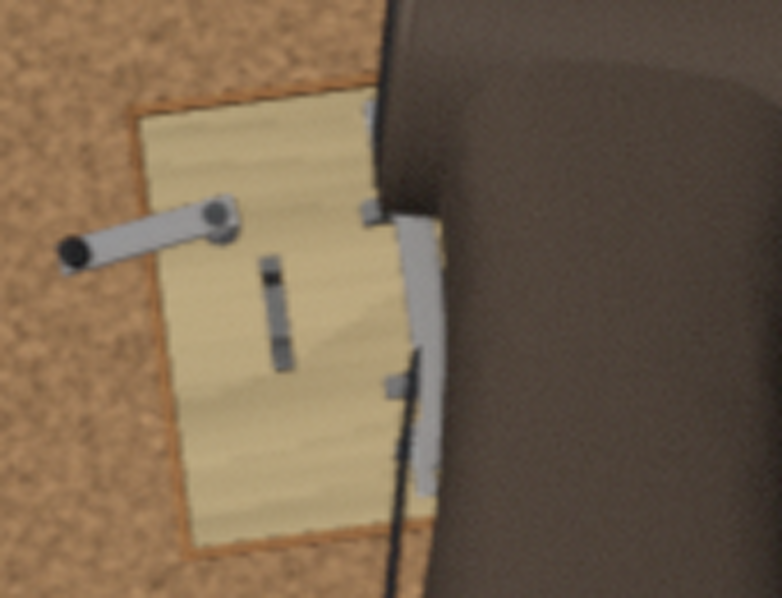

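```bash
python3 - <<'E'
from h import *
f=np.load("side4.npy",allow_pickle=True).item(); W=cloud(f)
hsv=cv2.cvtColor(f["image"],cv2.COLOR_RGB2HSV); S=hsv[...,1]; V=hsv[...,2]; z=W[...,2]
C=np.array([.5458,-.0257]);c,s=np.cos(.1227),np.sin(.1227)
T=np.dstack([(W[...,0]-C[0])*c+(W[...,1]-C[1])*s,-(W[...,0]-C[0])*s+(W[...,1]-C[1])*c])
m=(z>0.02)&(z<0.045)&(S<70)&(V>90)&(abs(T[...,0])<.11)&(abs(T[...,1])<.04)
ys,xs=np.nonzero(m);Q=onplane(f,np.c_[xs,ys],.032)[:,:2]-C
Q=np.c_[Q[:,0]*c+Q[:,1]*s,-Q[:,0]*s+Q[:,1]*c]*1000
print(len(xs),cv2.minAreaRect(Q.astype(np.float32)),Q.min(0),Q.max(0))
t=T[m]; zz=z[m]
for a,b in((-.1,-.06),(-.06,-.03),(-.03,.03),(.03,.06),(.06,.1)):
    k=(t[:,0]>a)&(t[:,0]<b); print(a,k.sum(),np.median(zz[k]),Q[k].mean(0))
E
```

```text
768 ((1.3878631591796875, 1.4073410034179688), (34.31618118286133, 184.50518798828125), 89.99559020996094) [-90.86379904 -15.75757986] [93.63944853 18.56019543]
-0.1 168 0.03167270500676632 [-74.55495633   1.42321196]
-0.06 116 0.031991703421846 [-45.22366049   1.21275387]
-0.03 208 0.03199853648817784 [-0.1680044   1.64999529]
0.03 110 0.031835802934109515 [45.09834887  1.61622138]
0.06 166 0.03170367825400251 [76.10519791  1.37594094]
```

```bash
python3 -m handwheel '[[-0.1,-1.5,0,0.147],[-0.1,-1.5,0,0.147],[-0.1,-1.5,0,0.147],[-0.1,-1.5,0,0.147],[-0.1,-1.5,0,0.147],[-0.1,-1.3,0,0.147],[0,0,0,0.147],[0,0,0,0.147],[0,0,0,0.147],[0,0,0,0.147],[0,0,0,0.147],[0,0,0,0.147],[0,0,0,0.147],[0,0,0,0.147],[0,0,0,0.147],[0,0,0,0.147],[0,0,0,0.147],[0,0,0,0.147],[0,0,0,0.147],[0,0,0,0.147]]' 0.3 50
python3 -m handwheel '[[0,0,0,0],[0,0,-1,0],[0,0,-3,0],[0,0,-4,0],[0,0,-3,0],[0,0,-0.5,0],[0,0,0,0],[0,0,0,0],[0,0,0,0]]' 0.3 50
```

```text
t: 12.3
eef_pos: [0.5403, -0.3449, 0.3413]
ee_rot: [-3.142, -0.0, -0.071]
force: [0.4, 0.8, 0.3]
width: 0.0612
t: 13.2
eef_pos: [0.5405, -0.3466, 0.2276]
ee_rot: [3.141, -0.003, -0.079]
force: [-0.2, -0.3, 1.0]
width: 0.061
```

```bash
python3 -m handwheel '[[-0.14,-0.07,-1.5,0],[0,0,-1.5,0],[0,0,-1.2,0],[0,0,-0.45,0],[0,0,0,0],[0,0,0,0]]' 0.3 50
python3 -m handwheel '[[0,0,0,0],[0,0,0,0],[0,0,0,0],[0,0,0,0],[0,0,0,0],[0,0,0,0],[0,0,0,0],[0,0,0,0]]' 1 55
```

```text
t: 13.8
eef_pos: [0.5386, -0.3472, 0.1791]
ee_rot: [3.141, -0.0, -0.079]
force: [1.1, 0.1, -0.5]
width: 0.0614
t: 14.6
eef_pos: [0.5384, -0.3473, 0.1792]
ee_rot: [3.142, -0.0, -0.079]
force: [-0.1, -1.0, 0.4]
width: 0.0195
```

```bash
python3 -m handwheel '[[0,0,0.5,0],[0,0,1.5,0],[0,0,3,0],[0,0,3.5,0],[0,0,3.5,0],[0,0,3,0],[0,0,1,0],[0,1.2,0,-0.1],[0.2,2.8,0,-0.14],[0.2,2.8,0,-0.14],[0.2,2.8,0,-0.14],[0.2,2.8,0,-0.14],[0.2,2.8,0,-0.14],[0.2,2.8,0,-0.14],[0.2,2.8,0,-0.14],[0,2.8,0,-0.14],[0,2.2,0,-0.1],[0,1.2,0,-0.05],[0,0,0,0],[0,0,0,0]]' 1 55
python3 - <<'E'
from h import *
for n in("side","top"):
    f=grab(n); im=cv2.cvtColor(f["image"],cv2.COLOR_RGB2BGR)
    cv2.imwrite(f"pics/{n}5.png",im); np.save(f"{n}5.npy",f,allow_pickle=True)
s=arm.get_state();print(s["eef_pos"],s["ee_rot"],s["force"],s["moment"],s["width"])
E
```

```text
t: 16.6
eef_pos: [0.5522, -0.0771, 0.3391]
ee_rot: [3.141, 0.0, -1.447]
force: [0.3, -0.8, -1.3]
width: 0.0196
[ 0.5522608  -0.07765466  0.33911538] [ 3.14132935e+00  1.58315575e-05 -1.44817249e+00] [-0.07978671 -0.41969229 -2.39046895] [0.00874185 0.1201087  0.00377699] 0.019527161609286848
```

View pics/side5.png

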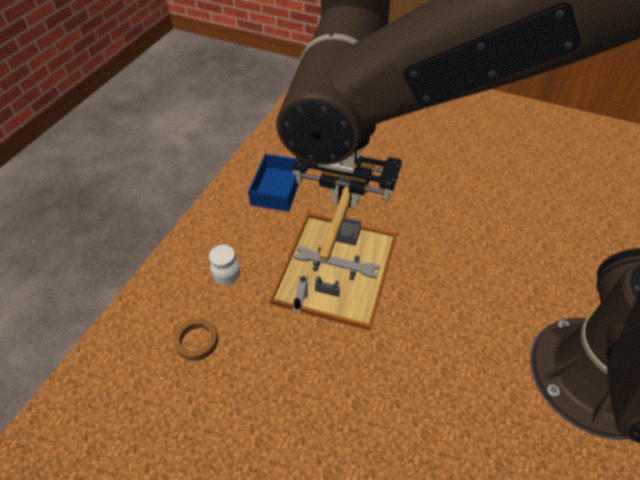

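View pics/top5.png

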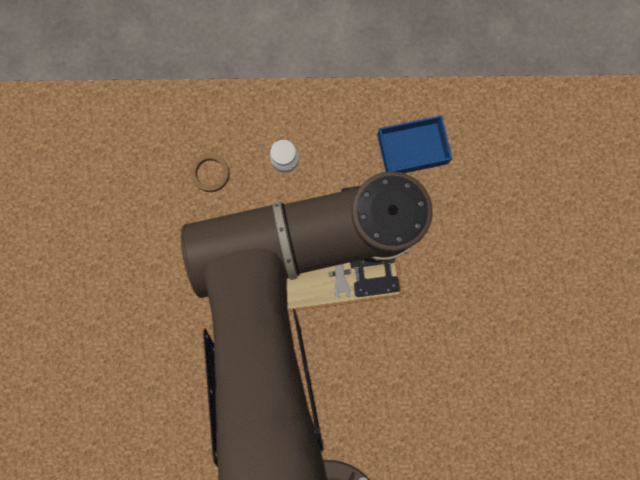

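```bash
cat > ham.py <<'E'
from h import *
import sys
C=np.array([.5458,-.0257]);c,s=np.cos(.1227),np.sin(.1227)
def tr(P): q=P[...,:2]-C; return np.stack([q[...,0]*c+q[...,1]*s,-q[...,0]*s+q[...,1]*c,P[...,2]],-1)*1000
f=np.load(sys.argv[1],allow_pickle=True).item(); W=cloud(f); T=tr(W); zlo,zhi=float(sys.argv[2]),float(sys.argv[3])
hsv=cv2.cvtColor(f["image"],cv2.COLOR_RGB2HSV); H,S,V=[hsv[...,i] for i in range(3)]
m=(T[...,2]>zlo)&(T[...,2]<zhi)&(abs(T[...,0])<25)&(T[...,1]>-50)&(T[...,1]<130)&(S>90)&(V>80)
t=T[m]; print(len(t))
for a in range(-40,120,20):
    k=(t[:,1]>=a)&(t[:,1]<a+20)
    if k.sum()>5: print(a,k.sum(),"x",np.percentile(t[k,0],[3,50,97]).round(1),"z med/p90",np.percentile(t[k,2],[10,50,90]).round(1))
print("y max",np.percentile(t[:,1],99),t[:,1].max())
E
python3 ham.py side5.npy 110 220
```

```text
720
-40 83 x [-10.6  -2.8   9.1] z med/p90 [170.8 179.6 181.7]
-20 81 x [-10.5  -1.8   8.5] z med/p90 [176.5 179.7 181.4]
0 81 x [-10.4  -2.2   8. ] z med/p90 [176.8 179.4 180.8]
20 82 x [-10.1  -1.9   8.2] z med/p90 [177.1 179.7 182.1]
40 89 x [-10.5  -2.3   8.4] z med/p90 [176.8 179.8 181.8]
60 103 x [-10.8  -2.9   7.8] z med/p90 [175.3 179.2 181.5]
80 105 x [-10.6  -2.1   8.3] z med/p90 [176.  179.6 181.9]
100 42 x [-9.2 -0.7  5.5] z med/p90 [169.5 174.2 179.7]
y max 102.97757622926669 104.15805520551663
```

```bash
python3 -m handwheel '[[0.1,0,-1.5,0],[0,0,-3,0],[0,0,-3,0],[0,0,-2,0],[0,0,-0.6,0],[0,0,0,0],[0,0,0,0]]' 1 55
python3 - <<'E'
from h import *
f=grab("side"); im=cv2.cvtColor(f["image"],cv2.COLOR_RGB2BGR); np.save("side6.npy",f,allow_pickle=True)
cv2.imwrite("pics/s6.png",cv2.resize(im[200:330,265:405],None,fx=4.6,fy=4.6,interpolation=cv2.INTER_CUBIC))
s=arm.get_state();print(s["eef_pos"],s["ee_rot"],s["force"],s["width"])
E
python3 ham.py side6.npy 57 90
```

```text
t: 17.4
eef_pos: [0.554, -0.0775, 0.2392]
ee_rot: [-3.14, -0.0, -1.449]
force: [-0.6, -0.4, -1.7]
width: 0.0201
[ 0.55401128 -0.07735689  0.23942658] [-3.13958438e+00 -9.02196109e-05 -1.44873715e+00] [ 0.53506772  0.05248411 -1.11294032] 0.019732404722911545
646
-40 71 x [-8.4  0.2 10.3] z med/p90 [77.5 79.8 82. ]
-20 79 x [-8.4 -0.8  9.9] z med/p90 [73.8 79.4 81.7]
0 80 x [-8.3 -0.2 10.2] z med/p90 [76.  79.7 81.3]
20 74 x [-8.   0.4 10.7] z med/p90 [77.1 79.3 81.7]
40 87 x [-8.3 -0.3  9.9] z med/p90 [74.  79.6 82.1]
60 89 x [-8.4 -0.9 10.2] z med/p90 [74.5 79.3 81.8]
80 93 x [-8.4  0.5 10.7] z med/p90 [74.7 79.  82.1]
100 36 x [-4.7  1.6  9.8] z med/p90 [65.7 72.7 79. ]
y max 102.56277868695156 103.55786282169437
```

View pics/s6.png

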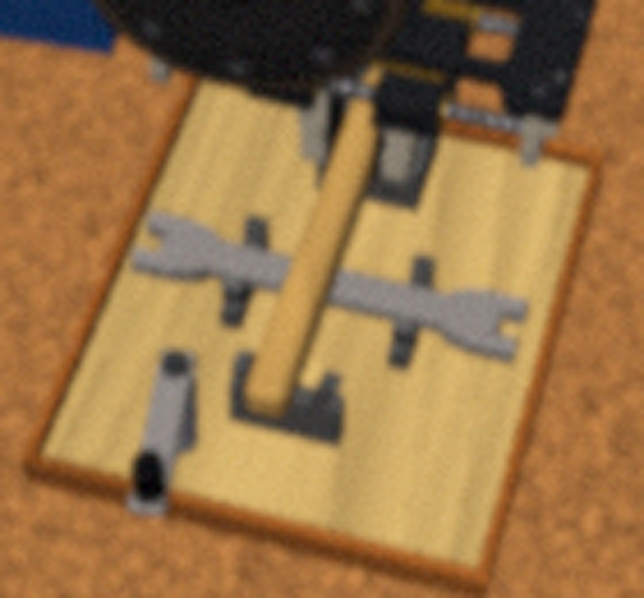

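The handle (end at about (268,395)) lines up with the notch of the tall cradle at about (285,400), allowing for the remaining height. Lowering.

```bash
python3 -m handwheel '[[0,0.08,-0.5,0],[0,0,-0.5,0],[0,0,-0.5,0],[0,0,-0.4,0],[0,0,-0.3,0],[0,0,0,0],[0,0,0,0]]' 1 55
```

```text
t: 18.15
eef_pos: [0.5534, -0.0764, 0.2161]
ee_rot: [3.141, -0.0, -1.449]
force: [0.3, -0.5, -1.5]
width: 0.0195
```

```bash
python3 -m handwheel '[[0,0,-0.1,0],[0,0,-0.1,0],[0,0,0,0],[0,0,0,0]]' 1 55
```

```text
t: 18.55
eef_pos: [0.5535, -0.0763, 0.2152]
ee_rot: [-3.141, -0.0, -1.448]
force: [-3.7, 1.5, 6.3]
width: 0.0196
```

```bash
python3 -m handwheel '[[0,0,0,0],[0,0,0,0],[0,0,0,0],[0,0,0,0],[0,0,0,0]]' 0.5 40
python3 -m handwheel '[[0,0,0.5,0],[0,0,1.5,0],[0,0,3,0],[0,0,4,0],[0,0,4,0],[0,0,2,0],[0,-4,0,0],[0,-4.5,0,0],[0,-4.5,0,0],[0,0,0,0],[0,0,0,0]]' 0.5 40
python3 - <<'E'
from h import *
f=grab("side"); im=cv2.cvtColor(f["image"],cv2.COLOR_RGB2BGR); np.save("side7.npy",f,allow_pickle=True)
cv2.imwrite("pics/s7.png",cv2.resize(im[200:330,265:405],None,fx=4.6,fy=4.6,interpolation=cv2.INTER_CUBIC))
s=arm.get_state();print(s["eef_pos"],s["ee_rot"],s["force"],s["width"])
E
python3 ham.py side7.npy 48 70
```

```text
t: 19.05
eef_pos: [0.5534, -0.0764, 0.2141]
ee_rot: [3.142, -0.0, -1.449]
force: [-0.6, -0.8, 0.1]
width: 0.0437
t: 20.15
eef_pos: [0.553, -0.2075, 0.3642]
ee_rot: [3.141, 0.0, -1.451]
force: [-0.3, 0.9, -0.5]
width: 0.0442
[ 0.55315626 -0.20662407  0.36417372] [ 3.14138158e+00  1.96208584e-04 -1.44993016e+00] [-0.27224563  1.00756638 -0.98425324] 0.04381339577580234
590
-40 69 x [-8.7  0.5  9.6] z med/p90 [52.7 55.6 57.9]
-20 73 x [-8.9 -0.1 10.1] z med/p90 [52.4 55.3 57.5]
0 75 x [-8.5  0.3  9.9] z med/p90 [52.5 55.6 57.8]
20 70 x [-8.6  0.4  9.8] z med/p90 [52.7 55.7 57.9]
40 80 x [-8.6 -0.4 10.1] z med/p90 [52.3 55.6 57.7]
60 85 x [-11.9  -0.1  14. ] z med/p90 [51.4 55.2 57.7]
80 81 x [-8.2  0.   9.4] z med/p90 [53.5 55.6 58. ]
100 28 x [-6.8  1.   8.4] z med/p90 [50.4 53.3 56.8]
y max 102.98258291005756 105.39379626580545
```

View pics/s7.png

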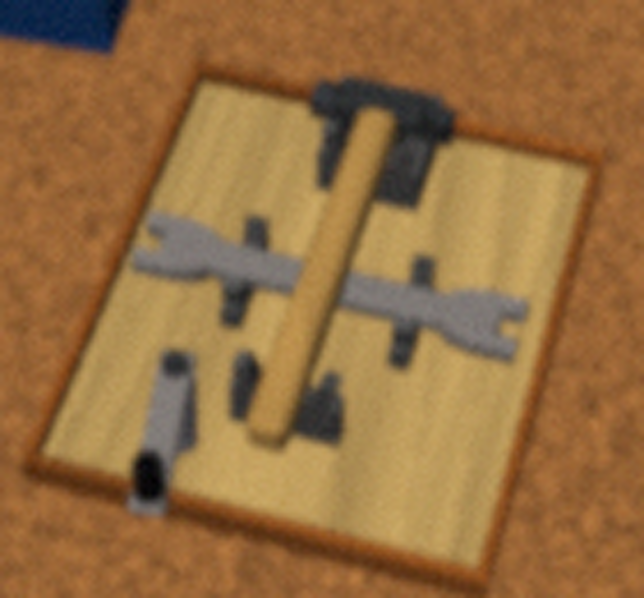

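```bash
python3 - <<'E'
from h import *
f=np.load("top0.npy",allow_pickle=True).item(); W=cloud(f)
m=(W[...,2]>.065)&(W[...,2]<.085)&(W[...,0]>.6)&(W[...,0]<.75)&(abs(W[...,1])<.2)
print(W[m].min(0),W[m].max(0))
p=np.array([.5794,.0691])
for a in np.linspace(1.874,3.264,6): print(a,p+.065*np.array([np.cos(a),np.sin(a)]))
E
python3 -m handwheel '[[0.1,2.5,0,0.04],[0.1,4,0,0.05],[0.1,4.5,0,0.05],[0.1,4.5,0,0.042],[0.1,4.5,0,0],[0.1,4.5,0,0],[0.1,4.5,0,0],[0,3,0,0],[0,1.8,0,0],[0,0,0,0],[0,0,0,0]]' 0.6 20
```

```text
[0.73080159 0.060727   0.0655201 ] [0.74972257 0.10857406 0.07989953]
1.874 [0.55999235 0.13113501]
2.152 [0.54371303 0.12342716]
2.4299999999999997 [0.53017402 0.11154765]
2.7079999999999997 [0.52041496 0.09640869]
2.9859999999999998 [0.51518521 0.07917277]
3.264 [0.51488636 0.06116338]
t: 21.3
eef_pos: [0.56, 0.1321, 0.3642]
ee_rot: [3.141, -0.0, -1.265]
force: [0.8, -0.1, 0.0]
width: 0.0348
```

```bash
python3 -m handwheel '[[0,-0.1,-2,0],[0,0,-3,0],[0,0,-2.6,0],[0,0,-1,0],[0,0,0,0],[0,0,0,0]]' 0.6 20
python3 - <<'E'
from h import *
for n,a in(("side",(slice(200,330),slice(245,385))),("top",(slice(180,310),slice(200,340)))):
    f=grab(n); im=cv2.cvtColor(f["image"],cv2.COLOR_RGB2BGR)
    cv2.imwrite(f"pics/{n}8.png",cv2.resize(im[a],None,fx=4.4,fy=4.4,interpolation=cv2.INTER_CUBIC))
s=arm.get_state();print(s["eef_pos"],s["force"])
E
```

```text
t: 21.9
eef_pos: [0.5609, 0.1303, 0.2792]
ee_rot: [-3.141, -0.0, -1.267]
force: [-0.5, 0.1, 0.5]
width: 0.0351
[0.56096681 0.13062582 0.27965031] [-0.07604151  0.72143292  0.88055791]
```

View pics/side8.png

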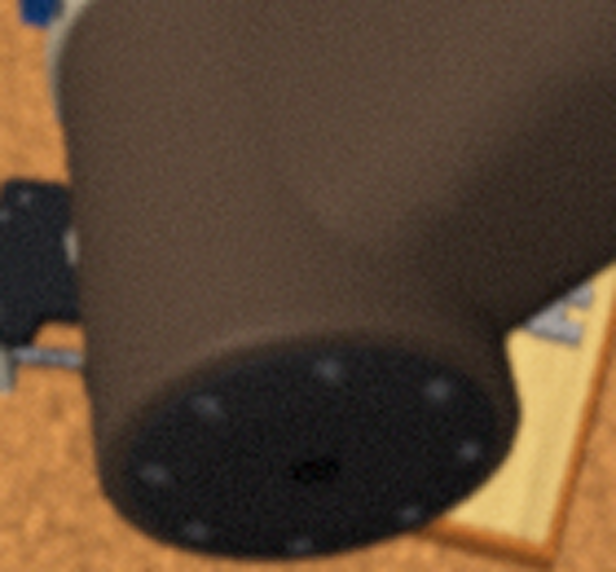

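The wrist hides the knob, so I'll rely on the pose and the force reading and go down in small steps.

```bash
python3 -m handwheel '[[-0.08,0.04,-0.8,0],[0,0,-0.8,0],[0,0,-0.8,0],[0,0,-0.6,0],[0,0,0,0],[0,0,0,0]]' 0.6 20
python3 -m handwheel '[[0,0,0,0],[0,0,0,0],[0,0,0,0],[0,0,0,0],[0,0,0,0]]' 0.77 5
```

```text
t: 22.6
eef_pos: [0.5597, 0.1311, 0.2479]
ee_rot: [3.141, -0.0, -1.267]
force: [0.2, 0.0, 0.0]
width: 0.0349
t: 23.1
eef_pos: [0.5598, 0.1311, 0.2484]
ee_rot: [-3.141, 0.0, -1.267]
force: [-0.7, 1.4, 0.4]
width: 0.0202
```

```bash
python3 - <<'E'
import numpy as np
a=np.linspace(1.874,3.264,15);P=6.5*np.c_[np.cos(a),np.sin(a)];print(np.diff(P,axis=0).round(2).tolist(),np.diff(a)[0])
E
```

```text
[[-0.61, -0.22], [-0.58, -0.28], [-0.55, -0.34], [-0.51, -0.39], [-0.47, -0.44], [-0.43, -0.48], [-0.38, -0.52], [-0.32, -0.56], [-0.27, -0.59], [-0.21, -0.61], [-0.14, -0.63], [-0.08, -0.64], [-0.02, -0.64], [0.05, -0.64]] 0.0992857142857142
```

```bash
python3 -m handwheel '[[-0.61,-0.22,0,0.1],[-0.58,-0.28,0,0.1],[-0.55,-0.34,0,0.1],[-0.51,-0.39,0,0.1],[-0.47,-0.44,0,0.1],[-0.43,-0.48,0,0.1],[-0.38,-0.52,0,0.1],[0,0,0,0]]'
python3 -m handwheel '[[-0.32,-0.56,0,0.1],[-0.27,-0.59,0,0.1],[-0.21,-0.61,0,0.1],[-0.14,-0.63,0,0.1],[-0.08,-0.64,0,0.1],[-0.02,-0.64,0,0.1],[0,0,0,0],[0,0,0,0]]'
```

```text
t: 23.9
eef_pos: [0.5239, 0.1039, 0.2483]
ee_rot: [3.141, 0.0, -0.566]
force: [1.0, 0.4, -0.4]
width: 0.0202
t: 24.7
eef_pos: [0.514, 0.0677, 0.2482]
ee_rot: [3.142, 0.0, 0.028]
force: [0.1, -0.2, 0.3]
width: 0.0205
```

```bash
python3 -m handwheel '[[0.04,-0.4,0,0.06],[0.02,-0.25,0,0.03],[0,-0.15,0,0],[0,0,0,0],[0,0,0,0]]'
```

```text
t: 25.2
eef_pos: [0.5146, 0.0598, 0.2482]
ee_rot: [3.142, -0.0, 0.121]
force: [-0.3, 0.4, 1.0]
width: 0.0201
```

```bash
python3 -m handwheel '[[0,-0.15,0,0],[0,0,0,0],[0,0,0,0]]'; python3 -m handwheel '[[0,-0.1,0,0],[0,0,0,0],[0,0,0,0]]'
```

```text
t: 25.5
eef_pos: [0.5145, 0.0581, 0.2482]
ee_rot: [-3.142, -0.0, 0.123]
force: [0.3, -0.2, -0.7]
width: 0.0203
t: 25.8
eef_pos: [0.5145, 0.0572, 0.2482]
ee_rot: [-3.141, -0.0, 0.123]
force: [-1.1, 1.5, -0.7]
width: 0.0201
```

```bash
python3 -m handwheel '[[0,0.1,0,0],[0,0,0,0],[0,0,0,0],[0,0,0,0],[0,0,1,0],[0,0,3,0],[0,0,4,0],[0,0,4,0],[0,-4.5,0,0],[0,-4.8,0,0],[0,-4.8,0,0],[0,-4.8,0,0],[0,-4.8,0,0],[0,-4.8,0,0],[0,0,0,0],[0,0,0,0]]' 0.6 20
python3 - <<'E'
from h import *
for n,a in(("side",(slice(200,330),slice(265,405))),("top",(slice(190,320),slice(245,415)))):
    f=grab(n); im=cv2.cvtColor(f["image"],cv2.COLOR_RGB2BGR); np.save(f"{n}9.npy",f,allow_pickle=True)
    cv2.imwrite(f"pics/{n}9.png",cv2.resize(im[a],None,fx=4.4,fy=4.4,interpolation=cv2.INTER_CUBIC))
    W=cloud(f); z=W[...,2]; H=(W[...,1]<.2)&(W[...,1]>-.02)&(z>.075)&(z<.1)&(W[...,0]<.62)&(W[...,0]>.45)&(f["image"].astype(int).sum(-1)<120)
    ys,xs=np.nonzero(H)
    if len(xs):
        k=onplane(f,np.c_[xs,ys],.087).mean(0)[:2]; d=k-[.5794,.0691]; print(n,"knob",k,np.hypot(*d),"theta",3.264-np.arctan2(d[1],d[0])%(2*np.pi))
E
python3 ham.py side9.npy 48 58
```

```text
t: 27.4
eef_pos: [0.514, -0.2282, 0.3685]
ee_rot: [-3.142, 0.0, 0.12]
force: [0.4, 0.4, -0.5]
width: 0.035
side knob [0.51407839 0.06496844] 0.06545214206228293 theta 0.05924204236682584
top knob [0.51400762 0.06060604] 0.065941719627111 theta -0.006761653980032811
466
-40 63 x [-8.3  1.4 10.2] z med/p90 [52.7 55.  57.2]
-20 60 x [-8.5 -0.4  9.8] z med/p90 [52.7 56.  57.4]
0 68 x [-8.5 -0.3 10. ] z med/p90 [51.9 55.5 57.7]
20 74 x [-8.8 -0.2  9.8] z med/p90 [52.8 55.5 57.1]
40 70 x [-8.8 -0.1  9.5] z med/p90 [52.6 54.9 57.1]
60 48 x [-16.5   0.4  17.3] z med/p90 [52.8 55.4 57.2]
80 26 x [-8.5  0.2 10.4] z med/p90 [52.  54.5 57.4]
100 28 x [-6.7 -0.5  8.5] z med/p90 [48.9 53.4 56.7]
y max 103.41869696167453 104.1724349156975
```

View pics/side9.png

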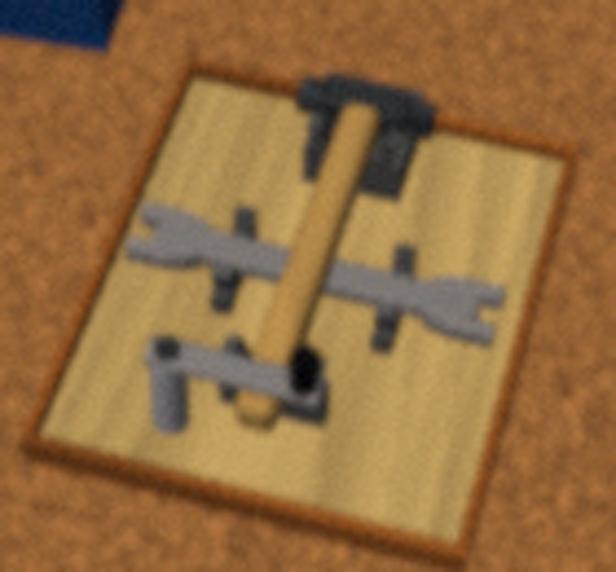

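View pics/top9.png

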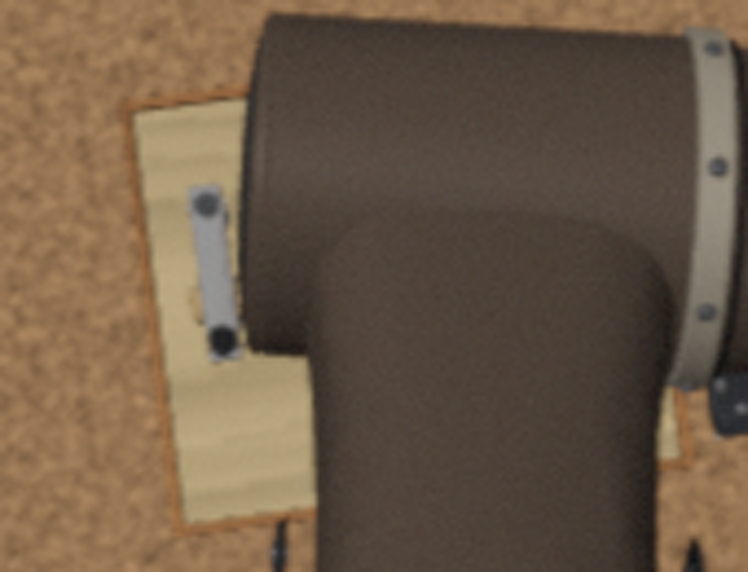

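Both views show the bar lying across the handle, with the knob at about (305,370) in the side view and (222,340) in the top view. Both tools still lie home. Handing in.

```bash
python3 -c "
from station import arm
print(arm.job_done())"
```

```text
the job is handed in; nothing more can be done
None
```

I packed the tray in order: spanner in the low cradles, hammer across it in the tall cradles, then the swivel bar turned to its stop. The job was handed in with about 42 s of the 70 s left; the hand-in gave no verdict.

My last checks, all from the cameras:

- **Spanner:** its top is level at about 32 mm, which puts its underside at 22 mm. It is about 1.4 mm off centre each way and in line with the tray. I measured this before placing the hammer; afterwards I only saw in the pictures that it had not moved.
- **Hammer:** its top is level at about 55.5 mm, which is the home height. The handle is about 1 mm off centre and its end is at tray y of about 104 mm. In the side view the head sits in its pocket. The handle figures were the same after the bar was turned.
- **Swivel bar:** the top view gives about -0.01 rad and the side view 0.06 rad. They disagree because the side view reads the knob about 4 mm too far to the left, as it also did before the bar moved. Both are within the 0.12 rad limit, and the wrist force rose by about 1.5 N at the end of the turn, a small reading that would fit the bar meeting its stop.
- **Jar, parts bin and tape roll:** the arm's path stayed clear of them, and they looked in place in the last full pictures, taken with the hammer in hand. I did not measure them again at the end.
- **Robot:** clear of everything and raised at hand-in.

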